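Open the combination padlock on the instrument case and hold it up

TASK

Open the padlock on the black instrument case: turn its dial back anticlockwise, click by click, until the pointer clicks in at the index mark, then pull the shackle straight out until it stops. Then take the opened lock off its seat and hold it up, level with the dial upwards, at least 10 cm above where it lay; the job finishes with the lock still held still in the gripper, shackle open, and the other things on the case and the bench left where they are.

Things in the scene. Friction and masses are not known exactly. Their poses are not given: they have to be found in the camera images.
- case: black hard case fixed on the bench, 350 x 360 x 60 mm. Origin at bench height straight under the middle of the lock's seat; x points away from the shackle side (roughly away from the robot), y left, z up. Lid top (z = 60): x -190 to 160, y -180 to 180 mm. On it a 6 mm steel hasp plate, x -78 to 53, y -42 to 42 mm, top at z = 66 mm
- seat (a point): middle of the lock's seat, on top of the hasp plate, right under the lock; axes as the case. Four steel corner lips 8 mm high keep the lock from turning or sliding (1.5 mm clearance); they leave the middle 70 mm of the lock's long sides free for fingers
- staple (a point): steel staple: an arch on the hasp plate, 12 mm thick, 26 mm wide, 34 mm high, hole 16 mm wide. The shackle's short leg runs through it into the lock, so the lock cannot be lifted off; with the shackle fully out the leg's tip is about 10 mm clear of it. This point is in the hole, on the leg's axis
- lock_center (a point): centre of the padlock's brass body, a block 84 mm along x, 64 mm along y (can be grasped across it), 36 mm high, lying face up on the seat (underside 18 mm below this point). -x points to the shackle side (towards the robot), z up out of the dial face. The lock weighs 0.45 to 0.75 kg; with the shackle out it balances about 20 mm from the centre towards the shackle
- index_mark (a point): the mark for the pointer: a small raised rib (10 x 4 x 3 mm) on the lock's top, 33 mm from the dial's axis towards the shackle; this point is on its top
- dial_grip (a point): dial's grip bar, on the dial's axis over the middle of the lock: 42 mm long, 14 wide, 22 high, on a round skirt 50 mm wide and 6 mm thick on the lock's top. This point is 18 mm above the lock's top, 12 above the skirt, 10 below the bar's top. Turns with the dial: x runs along the bar; the pointer (wedge at one end, white line on top) points along -x
- dial (a joint): dial angle in rad: 0 with the pointer at the index mark, growing clockwise from above. Starts between 0.8 and 1.9; can turn from -0.3 to 2.36. Notches click every 30 degrees (0.524 rad), one of them at 0; a click takes about 0.1 N m and the dial stays in its notch when let go. The shackle is released only within about 0.1 rad of 0
- shackle_bow (a point): middle of the cross bar of the U-shaped steel shackle: round bar 10 mm thick, level, as high as the centre of the lock body (24 mm above the lid), 108 mm from that centre along the lock's -x when shut. Its straight part runs 28 mm along y; the legs are 38 mm apart inside. Moves with the shackle
- shackle (a joint): how far the shackle is pulled out of the lock along the lock's -x, in m: 0 shut, 0.045 fully out at its stop; about 1.5 N of friction, no spring, it stays where it is left. Locked, it gives only 1 to 3 mm
- mouthpiece_mid (a point): brass mouthpiece, 27 mm wide, 85 mm tall, standing on its rim on the case lid, to the right of the lock; this point is half-way up. Leave it alone
- tuning_slide_mid (a point): U-shaped brass tuning slide, 15 mm tube, about 105 x 51 mm, lying on the case lid to the left of the lock; this point is at its middle. Leave it alone
- tub_mid (a point): open white plastic tub, 90 mm wide, 80 mm tall, on the bench left of the case; this point is half-way up. Leave it alone
- spray_can_mid (a point): spray can, 56 mm wide, 170 mm tall, on the bench left of the case; this point is half-way up. Leave it alone
- screwdriver_mid (a point): screwdriver with black handle, 200 mm long, lying on the bench right of the case; this point is at its middle. Leave it alone
- mallet_mid (a point): wooden mallet, 260 mm long, lying on the bench at the left; this point is at its middle. Leave it alone
- valve_casing_mid (a point): short brass tube, 40 mm wide, 75 mm tall, standing on the bench right of the case; this point is half-way up. Leave it alone
Not all that is in view belongs to the job. What is shaped like the part that bears lock_center but green is not meant.

How it is judged:
On the way, in this order (a step that is already met when the one before it is completed fails the run):
1. the dial's pointer is at the index mark, with the lock still in its seat (value of joint dial between -0.13 and 0.13 rad and z of lock_center in the frame of case below 0.094 m), for 0.2 s.
2. the shackle is pulled out to its stop (value of joint shackle above 0.038 m), for 0.2 s.
At the end, for the whole second after the job is handed in: The lock is held still in the gripper, touching nothing of the case, its centre at least 90 mm above where it lay (174 mm above the bench), its dial face up within 20 degrees, its shackle out by at least 36 mm, and no other thing has moved by more than 40 mm (z of lock_center in the frame of case above 0.174 m and value of joint shackle above 0.036 m and angle between lock_center's own z axis and vertical below 0.35 rad and contact force between the fingers and lock above 1 N and contact force between lock and case below 0.05 N and linear speed of lock below 0.03 m/s and distance of each of mouthpiece_mid, tuning_slide_mid, tub_mid, spray_can_mid, screwdriver_mid, mallet_mid, valve_casing_mid from where it was at the start of the episode below 0.04 m); the arm keeps its last pose, push and grip.
It fails at once if a thing on the case or the bench is knocked away (moved by more than 40 mm) (distance of any of mouthpiece_mid, tuning_slide_mid, tub_mid, spray_can_mid, screwdriver_mid, mallet_mid, valve_casing_mid from where it was at the start of the episode above 0.04 m).
It also fails if it takes over 67 s, if anything falls off the work surface, if the arm or the gripper's body presses on something with over 40 N, if the wrist force passes 120 N, or if a joint passes its speed limit or range.

ROBOT

A 6-joint arm with a two-finger parallel gripper is mounted at the origin on the work surface. World frame = base frame: x ahead of the robot, y to its left, z up, the work surface at z = 0. Lengths are in m, angles in rad, forces in N, time in s.
With the tool pointing down it reaches from about 0.225 to 0.725 m from the base axis. Payload 3.1 kg.
Tool frame: the origin (TCP) lies at the very end of the fingers, on their centre line; the grasp point (between the pads) lies 19 mm behind it; z points along the fingers, y is the direction in which the jaws open and shut (so a half turn about z gives the same grasp; the last joint's range is limited). The gripper opens to 85 mm and grips with 20 to 120 N. Pads are 22 mm wide; open, the fingers measure 114 mm over their backs; the gripper's body (76 mm by 85 mm) begins 54 mm behind the grasp point. The pads swing forward as they close: fully open they stand 13 mm farther back than shut.
Start: joints at [-1.431, 0.048, 0.099, 1.622, 0, 1.443], TCP at [0.139, -0.506, 0.231] pointing down, gripper open.
Joint ranges: [-2.91, 2.91], [-0.99, 1.94], [-1.21, 1.42], [-2.12, 2.29], [-1.49, 1.47], [-3.14, 3.14]. Speed limits (rad/s): [2.79, 2.79, 3.14, 3.14, 3.14, 3.14].

INTERFACE

Orientations are given as [roll, pitch, yaw] about the fixed x, y, z axes, in that order (R = Rz(yaw) Ry(pitch) Rx(roll)).
In Python, from rig import robot gives the robot as it stands. The module is installed in compiled form; this text tells all that it offers.
- The arm moves only by the shell command python3 -m inch 'ROWS' [OPENING] [FORCE]. ROWS is JSON, a list of rows, each a list of 2 entries, a list of its own where there are three numbers: the shift along the tool's x, y, z in mm, then the turn about the tool's z in rad. A call has 1 to 10 rows; each row is the pose to reach, as a shift and turn from the pose measured when the call began, along the tool's axes at that moment; what a row does not reach only later rows make up. A row lasts 1/12 s, in which the tool goes at most 41.7 mm and 7.16 degrees, less where a joint would pass 70% of its speed; a pose out of reach is approached as far as the arm can. A call with a gripper value outside its range is refused whole. OPENING is the gripper command: -1 is shut, 1 is fully open, values between are in proportion, set as the call begins (- or left out, the last holds). The fingers move at their own pace and stop on an object; FORCE is the grip in N (left out, the last holds). Time passes only in rows, so rows that repeat a pose let the fingers close. It gives the time, the measured TCP pose, the force and the opening at its end, in the units of the state.
- robot.sense(): the state, without advancing time (a new reading comes with each control period).
- robot.capture(name): name is "side" or "top"; returns (picture, depth): 480x640x3 uint8, red, green, blue; 480x640 float32, m along the optical axis (not along the pixel's ray), 0 where there is no reading.
- robot.get_calibration(name): a dict with "fovy" (degrees; the focal length in pixels is half the picture's height over the tangent of half this angle, whatever the lens; pixels are square), "cx", "cy" (the principal point, pixels), "distortion" ([k1, k2, p1, p2, k3] as OpenCV has them; the pictures are not rectified), "rvec" (rotation vector, rad) and "tvec" (3), from world to camera coordinates, as OpenCV has them. Camera axes: x right, y down, z forward; pixel columns grow to the right and rows downward; lengths in m; the calibration is good to about 2 mm. A picture is of the moment at which its call begins. get_calibration takes no time and is no camera call.
- robot.sign_off(): hands the job in, once; it reports no verdict.
The state is a dict: "time": time; "joint_pos": joint angles; "qd": joint speeds; "effort": joint torques, N m; "tcp_pos": TCP position; "ee_rot": TCP orientation; "force": force on the tool from outside, world axes, zero at the start; "moment": the same for the moment, N m; "opening": finger opening in m.
Only numpy, scipy, OpenCV 4.12 (cv2) and the standard library are available. Lean on these libraries where they do the work, as an engineer would, in place of code of your own. Each camera call takes 0.05 s, during which the arm holds its last target.

## Working session

There is one attempt and no reset: what is moved stays moved. The work goes in short steps, Python scripts to look and compute and a shell command to move; the robot and the scene stay as the last step left them, time stands still between calls to the robot, and variables do not carry over. Pictures are saved under pics/ and viewed, and the job is handed in when it is done.

```bash
mkdir -p pics; ls; cat > h.py <<'E'
import numpy as np, cv2
from rig import robot
def cal(n):
    c=robot.get_calibration(n); f=240/np.tan(np.radians(c['fovy'])/2)
    K=np.array([[f,0,c['cx']],[0,f,c['cy']],[0,0,1]]); R=cv2.Rodrigues(np.array(c['rvec'],float))[0]; t=np.array(c['tvec'],float).ravel()
    return K,np.array(c['distortion'],float),R,t
def ray(n,uv):
    K,d,R,t=cal(n); p=cv2.undistortPoints(np.array(uv,float).reshape(-1,1,2),K,d).reshape(-1,2)
    D=np.c_[p,np.ones(len(p))]@R; return -R.T@t,D
def onplane(n,uv,z):
    o,D=ray(n,uv); return o+D*((z-o[2])/D[:,2])[:,None]
def proj(n,P):
    K,d,R,t=cal(n); return cv2.projectPoints(np.array(P,float).reshape(-1,1,3),cv2.Rodrigues(R)[0],t,K,d)[0].reshape(-1,2)
def points(n,dep):
    v,u=np.mgrid[0:480,0:640]; o,D=ray(n,np.c_[u.ravel(),v.ravel()]); K,d,R,t=cal(n)
    return (o+D*dep.reshape(-1,1)).reshape(480,640,3)
def snap(tag):
    r={}
    for n in('side','top'):
        im,dp=robot.capture(n); cv2.imwrite(f'pics/{tag}_{n}.png',im[:,:,::-1]); np.save(f'pics/{tag}_{n}_d.npy',dp); np.save(f'pics/{tag}_{n}.npy',im); r[n]=(im,dp)
    return r
E
python3 - <<'E'
from h import *
snap('a'); s=robot.sense(); print(s)
for n in('side','top'): print(robot.get_calibration(n), ray(n,[[320,240]]))
E
```

```text
pics
{'time': 0.1, 'joint_pos': array([-1.43083817e+00,  4.87066801e-02,  9.77575015e-02,  1.62200249e+00,
        2.00570561e-05,  1.44300668e+00]), 'qd': array([-0.00025211, -0.00038446,  0.00474923, -0.00027504, -0.00066985,
        0.00080663]), 'effort': array([ 2.85920229e-03, -3.39852262e+01,  3.20935285e+01,  1.58063747e-02,
       -5.46197668e-05, -3.79223820e-06]), 'tcp_pos': array([ 0.13881602, -0.50574542,  0.23022012]), 'ee_rot': array([-3.13945744e+00, -2.94575167e-04,  2.67747467e-01]), 'force': array([ 0.34543657, -0.43070206, -1.10496808]), 'moment': array([ 0.04051417, -0.03193724, -0.01183968]), 'opening': 0.08534492454839904}
{'fovy': 43.066468390284506, 'cx': 325.2869851112181, 'cy': 244.29386132290603, 'distortion': array([-0.17355954,  0.        ,  0.        ,  0.        ,  0.        ]), 'rvec': array([ 2.21642298, -0.64048954,  0.28782224]), 'tvec': array([-0.42720362,  0.22995282,  1.3046745 ])} (array([-0.078794  , -0.93101415,  1.03177562]), array([[ 0.39472387,  0.64589446, -0.65355858]]))
{'fovy': 48.734532516112765, 'cx': 313.94421792707533, 'cy': 247.39752288284373, 'distortion': array([-0.12476467,  0.        ,  0.        ,  0.        ,  0.        ]), 'rvec': array([ 2.14041841, -2.14892795,  0.18084111]), 'tvec': array([-0.0361549 ,  0.49337269,  1.37701012])} (array([ 0.27165019, -0.02195155,  1.43756911]), array([[ 0.17020735, -0.02288349, -0.98530774]]))
```

View pics/a_top.png

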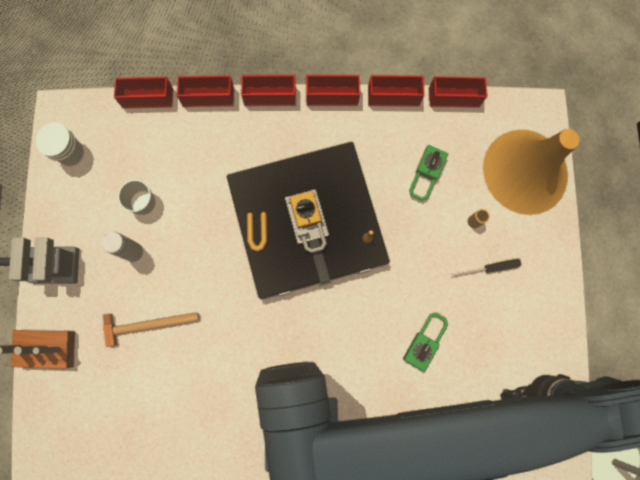

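View pics/a_side.png

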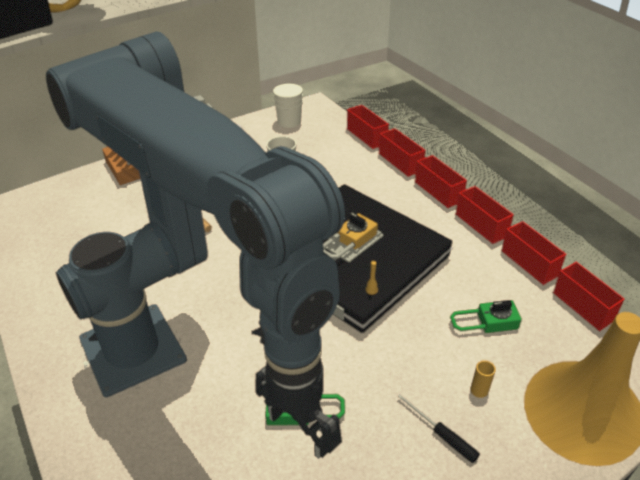

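The top view shows the brass lock at about (305,208), with its shackle bow near (316,245). The tuning slide is at (257,230) and the mouthpiece at (368,237). I'll measure these next and zoom in on the dial.

```bash
python3 - <<'E'
from h import *
im=np.load('pics/a_top.npy'); 
cr=im[170:300,220:400]; cv2.imwrite('pics/a_crop.png',cv2.resize(cr,None,fx=4.4,fy=4.4,interpolation=cv2.INTER_CUBIC)[:,:,::-1])
hsv=cv2.cvtColor(im,cv2.COLOR_RGB2HSV)
m=cv2.inRange(hsv,(12,120,110),(32,255,255))
cs,_=cv2.findContours(m,cv2.RETR_EXTERNAL,cv2.CHAIN_APPROX_NONE)
for c in cs:
    if cv2.contourArea(c)<30: continue
    (x,y),w,a=cv2.minAreaRect(c)
    if 220<x<400 and 150<y<300:
        P=onplane('top',c.reshape(-1,2),0.102)
        (X,Y),(W,H),A=cv2.minAreaRect((P[:,:2]*1000).astype(np.float32))
        print((x,y),w,a,'world',X,Y,W,H,A)
# black case
m=cv2.inRange(hsv,(0,0,0),(180,255,50)); m[:130]=0;m[310:]=0;m[:,:210]=0;m[:,400:]=0
m=cv2.morphologyEx(m,cv2.MORPH_CLOSE,np.ones((25,25)))
c=max(cv2.findContours(m,cv2.RETR_EXTERNAL,cv2.CHAIN_APPROX_NONE)[0],key=cv2.contourArea)
P=onplane('top',c.reshape(-1,2),0.06); r=cv2.minAreaRect((P[:,:2]*1000).astype(np.float32)); print(r,cv2.boxPoints(r))
dp=np.load('pics/a_top_d.npy'); Q=points('top',dp)
for u,v in [(305,208),(305,198),(315,220),(350,200),(257,245),(368,237),(316,247)]: print(u,v,Q[v,u])
E
```

```text
(256.5, 231.0) (38.0, 19.0) 90.0 world 526.7493896484375 109.73957061767578 99.77750396728516 49.028289794921875 0.9251724481582642
(305.01885986328125, 208.56602478027344) (31.867647171020508, 24.724897384643555) 74.05460357666016 world 584.9786987304688 -14.889480590820312 84.00641632080078 64.21263122558594 15.564921379089355
((555.44287109375, -57.131378173828125), (293.9654235839844, 257.6456298828125), 18.10842514038086) [[ 375.69998    19.626236]
 [ 455.78043  -225.25821 ]
 [ 735.1858   -133.88899 ]
 [ 655.10535   110.99545 ]]
305 208 [ 0.57996325 -0.01491532  0.12928836]
305 198 [ 0.6125107  -0.01482745  0.10391747]
315 220 [ 0.55464397 -0.04044641  0.10201351]
350 200 [ 0.61753404 -0.13483066  0.06204596]
257 245 [0.49696123 0.112269   0.05881883]
368 237 [ 0.51046402 -0.17665806  0.09848664]
316 247 [ 0.4902942  -0.04322427  0.06411061]
```

View pics/a_crop.png

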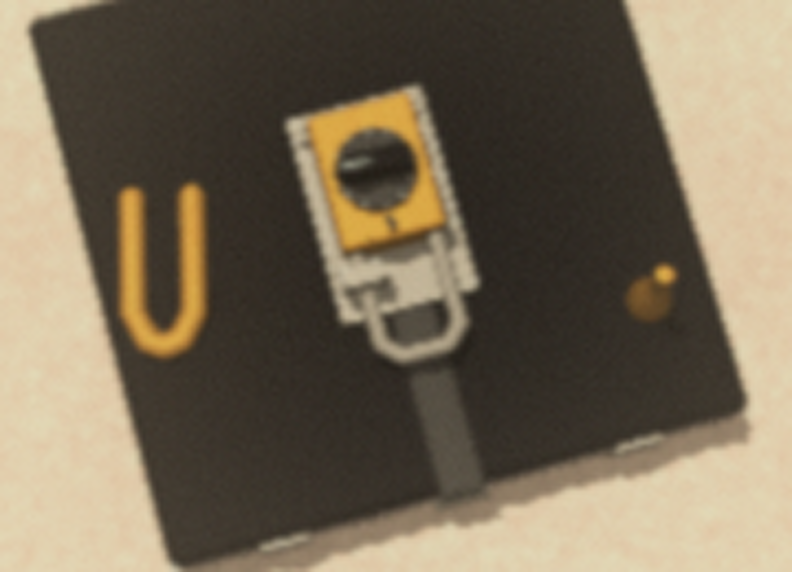

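The lock fits its known 84 x 64 mm size, with its centre at about (585, -15) mm and yaw about 15.6°. The pointer's white line is on the left (+y) side of the dial. Next I'll measure the dial angle, the bow and the strap height.

```bash
python3 - <<'E'
from h import *
for i in range(5):
    im,dp=robot.capture('top'); 
    if i==0: acc=im.astype(float); D=[dp]
    else: acc+=im; D.append(dp)
acc/=5; D=np.median(D,0); np.save('pics/acc.npy',acc);np.save('pics/accd.npy',D)
cv2.imwrite('pics/b_crop.png',cv2.resize(acc[185:265,275:345].astype(np.uint8),None,fx=7.5,fy=7.5,interpolation=cv2.INTER_CUBIC)[:,:,::-1])
Q=points('top',D)
c=np.array([.585,-.0149]);y=np.radians(15.6);R=np.array([[np.cos(y),-np.sin(y)],[np.sin(y),np.cos(y)]])
L=(Q[...,:2]-c)@R
# bar top points
m=(np.hypot(L[...,0],L[...,1])<.035)&(Q[...,2]>.12); P=L[m]*1000; print('bar',len(P),P.mean(0),Q[...,2][m].mean()); 
ev=np.linalg.svd(P-P.mean(0))[2][0]; print('bar axis deg',np.degrees(np.arctan2(ev[1],ev[0])))
for n,x in [('plate',-60),('bow',-108),('strap',-130),('strap',-160),('strap',-180)]:
    for yy in(-24,-10,0,10,24):
        k=np.argmin(np.hypot(L[...,0]*1000-x,L[...,1]*1000-yy)); print(n,x,yy,Q.reshape(-1,3)[k,2].round(4))
# white line
g=acc.min(2); 
from itertools import product
px=[(u,v,g[v,u]) for v,u in product(range(195,222),range(290,320))if g[v,u]>95 and np.hypot(u-305.5,v-207)<11]
if px:
    px=np.array(px); W=onplane('top',px[:,:2],.130); l=(W[:,:2]-c)@R*1000
    for a,b in zip(px,l): print(a,b.round(1))
E
```

```text
bar 104 [-0.26692387  1.23013757] 0.12981832385718428
bar axis deg 87.78110355020571
plate -60 -24 0.0899
plate -60 -10 0.0667
plate -60 0 0.0666
plate -60 10 0.065
plate -60 24 0.1006
bow -108 -24 0.0616
bow -108 -10 0.0912
bow -108 0 0.093
bow -108 10 0.0888
bow -108 24 0.0619
strap -130 -24 0.0608
strap -130 -10 0.0635
strap -130 0 0.0612
strap -130 10 0.062
strap -130 24 0.0628
strap -160 -24 0.0599
strap -160 -10 0.0623
strap -160 0 0.0611
strap -160 10 0.0643
strap -160 24 0.0631
strap -180 -24 0.0609
strap -180 -10 0.0617
strap -180 0 0.0634
strap -180 10 0.063
strap -180 24 0.0576
[298.  207.  101.4] [ 2.3 17.7]
[299.  207.  110.6] [ 1.6 15.3]
[300.  207.  102.8] [ 0.9 12.9]
```

View pics/b_crop.png

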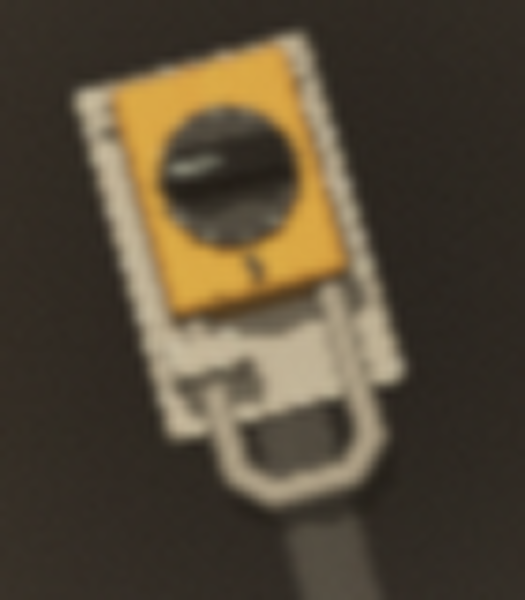

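The dial is at about 90°, so the pointer is on the lock's +y side. I'm moving over the lock at the current height, with the jaws turned across the bar.

```bash
cat > d.py <<'E'
import sys
from h import *
from scipy.spatial.transform import Rotation as Ro
# target x y z(mm) yaw(deg) -> tool-frame shift, turn
s=robot.sense(); R=Ro.from_euler('xyz',s['ee_rot']).as_matrix()
print('t',s['time'],'tcp',(s['tcp_pos']*1000).round(1),'rot',np.degrees(s['ee_rot']).round(1),'F',s['force'].round(1),'M',s['moment'].round(2),'open',round(s['opening']*1000,1),'q',s['joint_pos'].round(2))
if len(sys.argv)>4:
    x,y,z,a=map(float,sys.argv[1:5]); T=np.array([x,y,z])
    print('shift',(R.T@(T-s['tcp_pos']*1000)).round(1),'turn',-((np.radians(a)-s['ee_rot'][2]+np.pi)%(2*np.pi)-np.pi))
E
python3 -m inch '[[[280,-178,0],-0.79],[[280,-178,0],-0.79],[[280,-178,0],-0.79],[[280,-178,0],-0.79],[[280,-178,0],-0.79],[[280,-178,0],-0.79],[[280,-178,0],-0.79],[[280,-178,0],-0.79]]' 0.0
python3 d.py 585 -15 180 105.6
```

```text
time: 1.02
tcp_pos: [0.3629, -0.2586, 0.2314]
ee_rot: [3.141, -0.0, 1.059]
force: [0.0, -1.0, 0.2]
opening: 0.0425
t 1.0167 tcp [ 362.9 -258.6  231.4] rot [180.   -0.   60.7] F [ 0.  -1.   0.2] M [-0.02 -0.06 -0.01] open 42.5 q [-0.77 -0.16 -0.1   1.63  0.    1.31]
shift [321.2  74.4  51.6] turn -0.7838616972140358
```

```bash
python3 -m inch '[[[321,74,20],-0.784],[[321,74,20],-0.784],[[321,74,20],-0.784],[[321,74,35],-0.784],[[321,74,45],-0.784],[[321,74,50],-0.784],[[321,74,50],-0.784],[[321,74,50],-0.784],[[321,74,50],-0.784],[[321,74,50],-0.784]]' 0.0
python3 d.py 585 -15 112 105.6; python3 - <<'E'
from h import *
r=snap('c'); im=r['top'][0]
cv2.imwrite('pics/c_side2.png',cv2.resize(r['side'][0][140:340,240:500],None,fx=3,fy=3,interpolation=cv2.INTER_CUBIC)[:,:,::-1])
E
```

```text
time: 1.85
tcp_pos: [0.5846, -0.0128, 0.1794]
ee_rot: [-3.139, -0.001, 1.847]
force: [-0.5, -0.9, -0.6]
opening: 0.0428
t 1.85 tcp [584.6 -12.8 179.4] rot [-1.798e+02 -1.000e-01  1.058e+02] F [-0.5 -0.9 -0.6] M [-0.04  0.04  0.05] open 42.8 q [-0.14  0.2   0.16  1.54  0.    1.16]
shift [-2.3 -0.1 67.4] turn 0.0040160122509140805
```

View pics/c_side2.png

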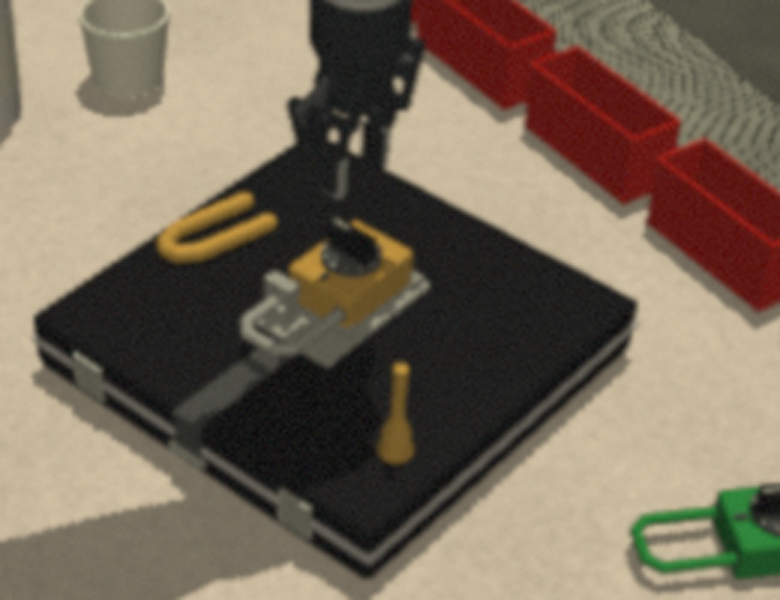

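The side view shows the gripper over the dial and the staple arch on the shackle's left leg. As a quick check before descending, I'll reproject my lock pose into both views.

```bash
python3 - <<'E'
from h import *
c=np.array([.585,-.015]);y=np.radians(15.6);R=np.array([[np.cos(y),-np.sin(y)],[np.sin(y),np.cos(y)]])
def W(x,yy,z): return np.r_[c+R@np.array([x,yy])/1000,z/1000]
P=[W(-42,-32,102),W(42,-32,102),W(42,32,102),W(-42,32,102),W(0,-21,130),W(0,21,130),W(-113,-14,84),W(-113,14,84),W(-103,0,84)]
for n,src in(('side','pics/c_side.npy'),('top','pics/a_top.npy')):
    im=cv2.resize(np.load(src),None,fx=4,fy=4,interpolation=cv2.INTER_CUBIC)
    q=proj(n,P)
    for a in q: cv2.drawMarker(im,tuple(int(round(k)) for k in (a+.5)*4-.5),(255,0,0),cv2.MARKER_CROSS,14,1)
    m=q.mean(0)*4; x0,y0=int(m[0]-200),int(m[1]-200)
    cv2.imwrite(f'pics/ov_{n}.png',im[y0:y0+400,x0:x0+400,::-1])
cv2.imwrite('pics/ov.png',np.hstack([cv2.imread('pics/ov_side.png'),cv2.imread('pics/ov_top.png')]))
E
```

```text
(no output)
```

View pics/ov.png

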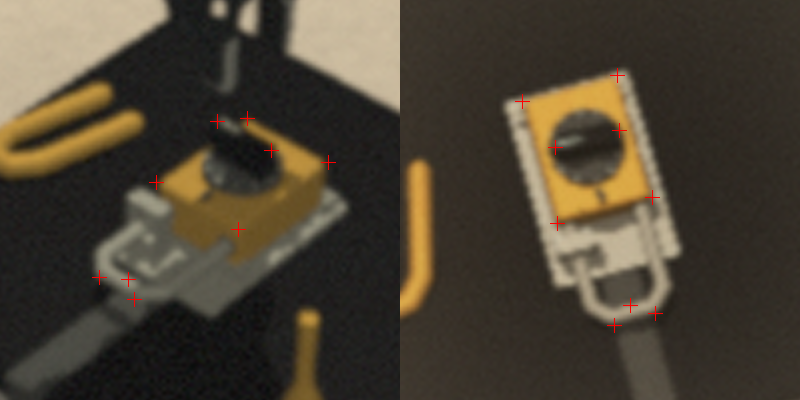

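The reprojection agrees to within about 2 mm in both views. I'm descending onto the bar and closing.

```bash
python3 -m inch '[[[-2,0,35],0.004],[[-2,0,60],0.004],[[-2,0,67],0.004],[[-2,0,67],0.004],[[-2,0,67],0.004]]' 0.0
python3 -m inch '[[[0,0,0],0],[[0,0,0],0],[[0,0,0],0],[[0,0,0],0],[[0,0,0],0],[[0,0,0],0]]' -1 30
python3 d.py 585 -15 112 105.6; python3 - <<'E'
from h import *
r=snap('d')
cv2.imwrite('pics/d_side2.png',cv2.resize(r['side'][0][180:280,290:420],None,fx=5,fy=5,interpolation=cv2.INTER_CUBIC)[:,:,::-1])
E
```

```text
time: 2.37
tcp_pos: [0.5844, -0.0183, 0.1157]
ee_rot: [3.141, 0.001, 1.838]
force: [-0.2, 0.7, 0.6]
opening: 0.0427
time: 2.87
tcp_pos: [0.5867, -0.0187, 0.1186]
ee_rot: [3.136, 0.004, 1.838]
force: [2.1, -0.3, 5.6]
opening: 0.0131
t 2.8667 tcp [586.7 -18.7 118.6] rot [179.7   0.2 105.3] F [ 2.1 -0.3  5.6] M [-0.11 -0.33  0.03] open 13.1 q [-0.15  0.21  0.05  1.41 -0.    1.16]
shift [ 4.  -0.7  6.6] turn -0.00522637408949489
```

View pics/d_side2.png

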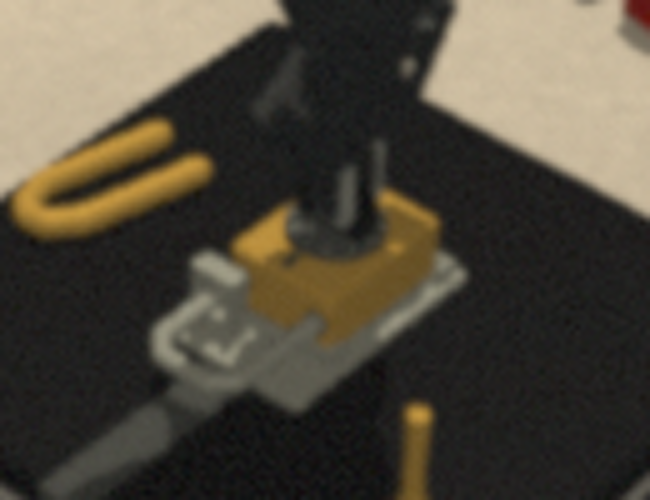

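The bar is gripped at 13 mm, but the tool sits about 4 mm along the bar from the dial's axis. I'll let go slightly, recentre and grip again before turning.

```bash
python3 -m inch '[[[0,0,0],0],[[0,0,0],0],[[3,0,2],0],[[4,0,3],0],[[4,0,3],0],[[4,0,3],0]]' -0.5 30
python3 d.py 586 -15 114 105.6
python3 -m inch '[[[0,0,0],0],[[0,0,0],0],[[0,0,0],0],[[0,0,0],0]]'
python3 d.py 586 -15 114 105.6
```

```text
time: 3.47
tcp_pos: [0.585, -0.0145, 0.1147]
ee_rot: [3.137, 0.003, 1.838]
force: [-0.8, 0.6, -1.1]
opening: 0.0211
t 3.4667 tcp [585.  -14.5 114.7] rot [179.8   0.2 105.3] F [-0.8  0.6 -1.1] M [0.01 0.02 0.01] open 21.1 q [-0.14  0.2   0.04  1.4  -0.    1.16]
shift [-0.7  0.8  0.7] turn -0.004880453359238146
time: 3.8
tcp_pos: [0.585, -0.0146, 0.1147]
ee_rot: [3.137, 0.003, 1.838]
force: [-0.8, -0.5, -0.1]
opening: 0.0213
t 3.8 tcp [585.  -14.6 114.7] rot [179.8   0.2 105.3] F [-0.8 -0.5 -0.1] M [ 0.03 -0.07  0.01] open 21.3 q [-0.14  0.2   0.04  1.4  -0.    1.16]
shift [-0.7  0.8  0.7] turn -0.004872673743396394
```

```bash
python3 -m inch '[[[0,0,0],0],[[0,0,0],0],[[0,0,0],0],[[0,0,0],0]]' -1 40
python3 -m inch '[[[0,0,0],-0.11],[[0,0,0],-0.22],[[0,0,0],-0.33],[[0,0,0],-0.44],[[0,0,0],-0.53],[[0,0,0],-0.53],[[0,0,0],-0.53]]'
python3 d.py 585 -15 114 195.6
```

```text
time: 4.13
tcp_pos: [0.5855, -0.0145, 0.115]
ee_rot: [3.136, 0.003, 1.838]
force: [2.0, 1.2, -0.9]
opening: 0.0128
time: 4.72
tcp_pos: [0.5856, -0.0147, 0.115]
ee_rot: [3.139, 0.006, 2.366]
force: [1.3, -0.6, -0.7]
opening: 0.0131
t 4.7167 tcp [585.6 -14.7 115. ] rot [179.8   0.3 135.6] F [ 1.3 -0.6 -0.7] M [-0.09 -0.23  0.06] open 13.1 q [-0.14  0.2   0.04  1.4  -0.    0.64]
shift [ 0.2 -0.6  1. ] turn -1.0479351481036625
```

The first click went cleanly. I'm doing the second and third.

```bash

python3 -m inch '[[[0,0,0],-0.11],[[0,0,0],-0.22],[[0,0,0],-0.33],[[0,0,0],-0.44],[[0,0,0],-0.524],[[0,0,0],-0.524],[[0,0,0],-0.524]]'
python3 -m inch '[[[0,0,0],-0.11],[[0,0,0],-0.22],[[0,0,0],-0.33],[[0,0,0],-0.44],[[0,0,0],-0.524],[[0,0,0],-0.524],[[0,0,0],-0.524],[[0,0,0],-0.524]]'
python3 d.py 585 -15 114 195.6
```

```text
time: 5.3
tcp_pos: [0.5857, -0.0147, 0.115]
ee_rot: [-3.141, 0.007, 2.886]
force: [0.9, 0.5, -0.9]
opening: 0.0131
time: 5.97
tcp_pos: [0.5855, -0.0145, 0.1149]
ee_rot: [-3.138, 0.005, -2.876]
force: [1.2, 1.5, 0.2]
opening: 0.0126
t 5.9667 tcp [585.5 -14.5 114.9] rot [-179.8    0.3 -164.8] F [1.2 1.5 0.2] M [ 0.46 -0.19 -0.03] open 12.6 q [-0.14  0.2   0.04  1.4  -0.   -0.4 ]
shift [ 0.7 -0.3  0.9] turn -0.006358129437755267
```

```bash

python3 -m inch '[[[0,0,0],0],[[0,0,0],0],[[0,0,0],0],[[0,0,-20],0],[[0,0,-50],0],[[0,0,-65],0],[[0,0,-65],0.1],[[0,0,-65],0.2],[[0,0,-65],0.3],[[0,0,-65],0.4]]' 0.0
python3 d.py 481 -44 150 105.6
python3 - <<'E'
from h import *
r=snap('e')
a=cv2.resize(r['side'][0][180:280,290:420],None,fx=4,fy=4,interpolation=cv2.INTER_CUBIC)[:,:,::-1]
cv2.imwrite('pics/e2.png',a)
E
```

```text
time: 6.8
tcp_pos: [0.5851, -0.0147, 0.1802]
ee_rot: [-3.14, 0.006, 3.002]
force: [0.3, -0.3, 0.6]
opening: 0.0425
t 6.8 tcp [585.1 -14.7 180.2] rot [-179.9    0.4  172. ] F [ 0.3 -0.3  0.6] M [-0.03 -0.03 -0.03] open 42.5 q [-0.14  0.19  0.16  1.53 -0.    0.  ]
shift [ 99.2 -43.4  29.7] turn 1.1584981436855326
```

View pics/e2.png

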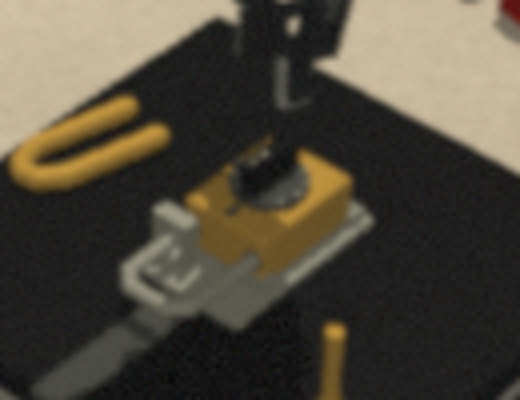

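The side view now shows the bar lying along the lock, with its pointer end at the index rib. I'm moving over the bow, with the jaws opening along the lock's x.

```bash

python3 -m inch '[[[40,-17,0],0.12],[[80,-35,0],0.24],[[99,-43,10],0.36],[[99,-43,20],0.48],[[99,-43,30],0.6],[[99,-43,30],0.72],[[99,-43,30],0.84],[[99,-43,30],0.96],[[99,-43,30],1.08],[[99,-43,30],1.158]]' -0.2
python3 d.py 481 -44 72 105.6
python3 - <<'E'
from h import *
r=snap('f')
a=cv2.resize(r['side'][0][180:280,290:420],None,fx=4,fy=4,interpolation=cv2.INTER_CUBIC)[:,:,::-1]
b=cv2.resize(r['top'][0][180:280,260:360],None,fx=4,fy=4,interpolation=cv2.INTER_CUBIC)[:,:,::-1]
cv2.imwrite('pics/f2.png',np.hstack([a[:,:400],b]))
E
```

```text
time: 7.73
tcp_pos: [0.4811, -0.0443, 0.1495]
ee_rot: [3.137, 0.004, 1.846]
force: [0.1, -0.3, 0.1]
opening: 0.0338
t 7.7333 tcp [481.1 -44.3 149.5] rot [179.7   0.2 105.8] F [ 0.1 -0.3  0.1] M [ 0.06 -0.01  0.01] open 33.8 q [-0.23 -0.07 -0.18  1.45 -0.    1.07]
shift [ 0.6 -0.4 77.5] turn 0.0028472253169349315
```

View pics/f2.png

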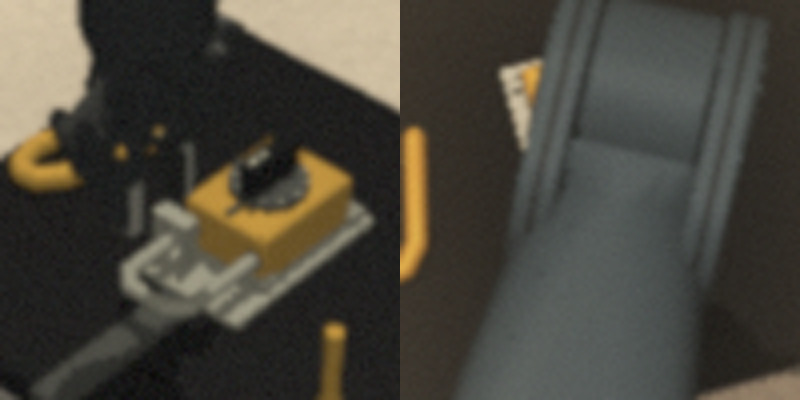

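The fingers straddle the bow and are clear of the staple. I'm descending.

```bash

python3 -m inch '[[[0,0,35],0],[[0,0,60],0],[[0,0,77],0],[[0,0,77],0],[[0,0,77],0],[[0,0,77],0]]' -0.2
python3 -m inch '[[[0,0,0],0],[[0,0,0],0],[[0,0,0],0],[[0,0,0],0],[[0,0,0],0]]' -1 40
python3 d.py 481 -44 72 105.6
python3 - <<'E'
from h import *
r=snap('g')
a=cv2.resize(r['side'][0][180:280,290:420],None,fx=5,fy=5,interpolation=cv2.INTER_CUBIC)[:,:,::-1]
cv2.imwrite('pics/g2.png',a)
E
```

```text
time: 8.33
tcp_pos: [0.4824, -0.0447, 0.0738]
ee_rot: [3.135, 0.005, 1.852]
force: [0.6, 0.1, 0.4]
opening: 0.0338
time: 8.75
tcp_pos: [0.4827, -0.0454, 0.0749]
ee_rot: [3.135, 0.007, 1.852]
force: [-2.6, -2.7, 4.1]
opening: 0.0081
t 8.75 tcp [482.7 -45.4  74.9] rot [179.6   0.4 106.1] F [-2.6 -2.7  4.1] M [-0.52  0.65 -0.06] open 8.1 q [-0.23 -0.04 -0.3   1.3  -0.    1.06]
shift [ 1.9 -1.3  2.9] turn 0.008973650975471426
```

View pics/g2.png

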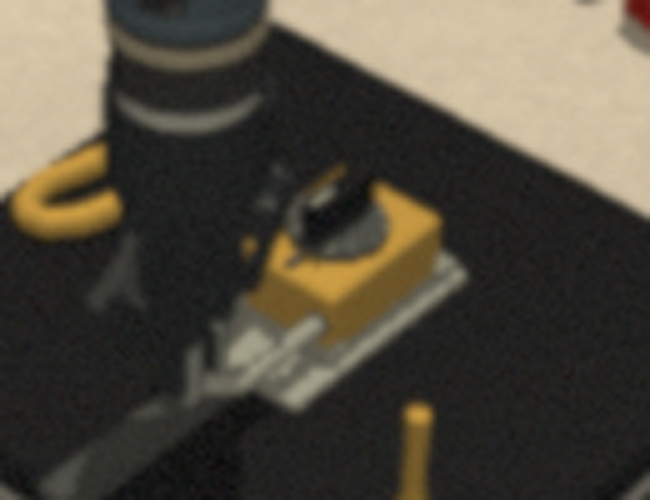

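The bow is held. I'm pulling straight along the lock's -x, slowly.

```bash

python3 -m inch '[[[0,-4,0],0],[[0,-8,0],0],[[0,-12,0],0],[[0,-16,0],0],[[0,-20,0],0],[[0,-20,0],0]]'
python3 d.py
```

```text
time: 9.35
tcp_pos: [0.4625, -0.0511, 0.0743]
ee_rot: [3.136, 0.007, 1.852]
force: [-0.2, -0.8, 2.8]
opening: 0.008
t 9.35 tcp [462.5 -51.1  74.3] rot [179.7   0.4 106.1] F [-0.2 -0.8  2.8] M [-0.1  -0.04 -0.05] open 8.0 q [-0.25 -0.09 -0.35  1.3  -0.    1.04]
```

```bash

python3 -m inch '[[[0,-5,0],0],[[0,-10,0],0],[[0,-15,0],0],[[0,-20,0],0],[[0,-23,0],0],[[0,-25,0],0],[[0,-26,0],0],[[0,-26,0],0],[[0,-26,0],0]]'
python3 d.py
python3 - <<'E'
from h import *
r=snap('i')
a=cv2.resize(r['side'][0][180:280,290:420],None,fx=5,fy=5,interpolation=cv2.INTER_CUBIC)[:,:,::-1]
cv2.imwrite('pics/i2.png',a)
E
```

```text
time: 10.1
tcp_pos: [0.438, -0.0582, 0.0744]
ee_rot: [3.135, 0.007, 1.852]
force: [3.7, 1.0, 1.0]
opening: 0.0082
t 10.1 tcp [438.  -58.2  74.4] rot [179.6   0.4 106.1] F [3.7 1.  1. ] M [ 0.2  -0.74  0.  ] open 8.2 q [-0.28 -0.16 -0.41  1.31 -0.    1.01]
```

View pics/i2.png

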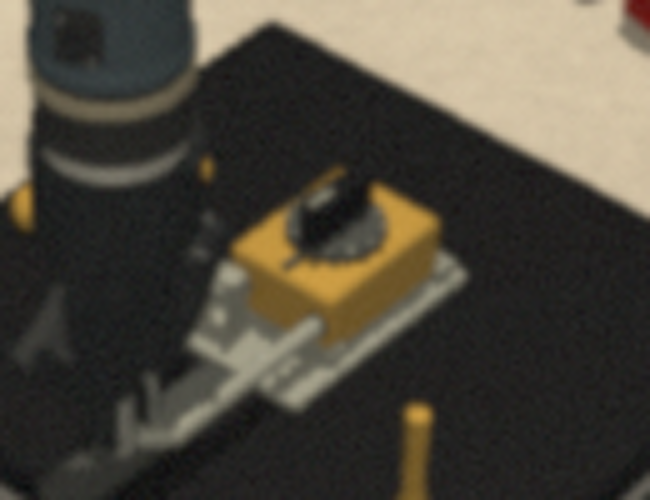

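The force rose at 46.5 mm of travel, so the shackle is at its stop. I'm releasing and rising, then turning to grasp the lock across its width about 20 mm toward the shackle.

```bash

python3 -m inch '[[[0,0,0],0],[[0,0,0],0],[[0,0,0],0],[[0,0,-20],0],[[0,0,-50],0],[[0,0,-90],0],[[0,0,-105],-0.12],[[0,0,-105],-0.24],[[0,0,-105],-0.36],[[0,0,-105],-0.48]]' -0.2
python3 d.py 567.5 -20 180 195.6
```

```text
time: 11.03
tcp_pos: [0.4366, -0.0579, 0.1795]
ee_rot: [3.14, 0.009, 2.338]
force: [-0.1, 0.5, -0.8]
opening: 0.0341
t 11.0333 tcp [436.6 -57.9 179.5] rot [179.9   0.5 133.9] F [-0.1  0.5 -0.8] M [0.05 0.04 0.04] open 34.1 q [-0.28 -0.19 -0.23  1.52 -0.    0.52]
shift [-63.5 120.6   0.2] turn -1.0761785609346628
```

```bash

python3 -m inch '[[[-10,20,0],-0.11],[[-20,40,0],-0.22],[[-32,60,0],-0.33],[[-45,85,0],-0.44],[[-63,120,0],-0.55],[[-63,120,0],-0.66],[[-63,120,0],-0.77],[[-63,120,0],-0.88],[[-63,120,0],-0.99],[[-63,120,0],-1.076]]' 1
python3 d.py 567.5 -20 70 195.6
python3 - <<'E'
from h import *
r=snap('j')
a=cv2.resize(r['side'][0][160:280,290:420],None,fx=5,fy=5,interpolation=cv2.INTER_CUBIC)[:,:,::-1]
cv2.imwrite('pics/j2.png',a)
E
```

```text
time: 11.87
tcp_pos: [0.5658, -0.0201, 0.1789]
ee_rot: [-3.135, 0.002, -2.864]
force: [-0.4, 0.0, 0.7]
opening: 0.0855
t 11.8667 tcp [565.8 -20.1 178.9] rot [-1.796e+02  1.000e-01 -1.641e+02] F [-0.4  0.   0.7] M [ 0.02  0.05 -0.01] open 85.5 q [-0.15  0.15  0.1   1.52 -0.01 -0.43]
shift [ -1.5   0.3 108.9] turn 0.00492520890769832
```

View pics/j2.png

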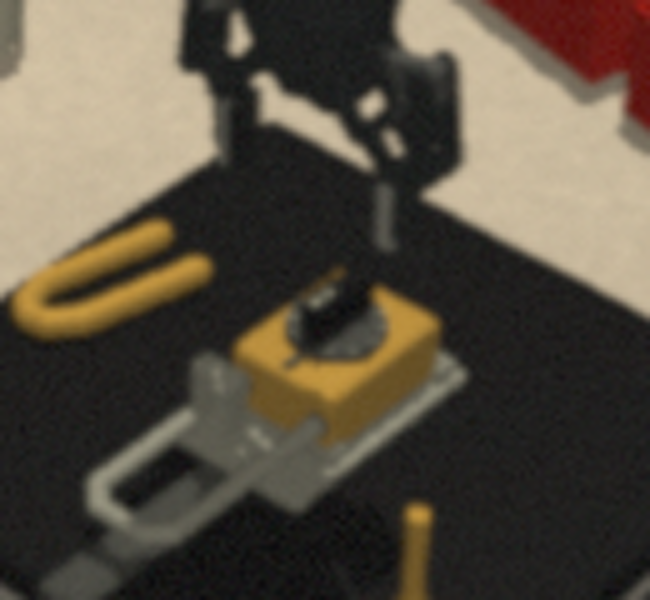

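View pics/j_top.png

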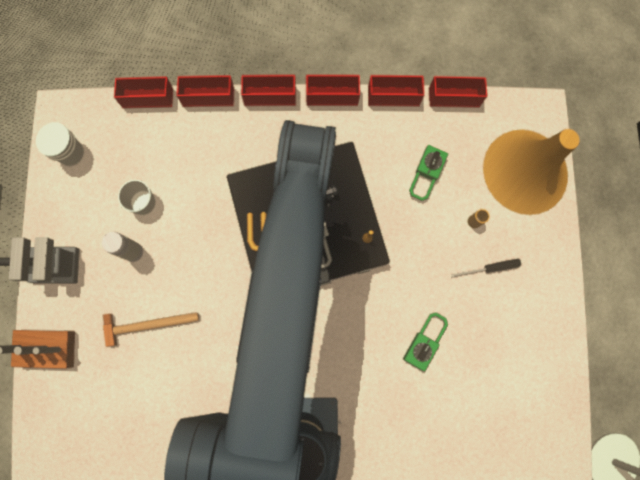

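The side view shows the shackle fully out, its short leg clear of the staple and the bar aligned with the index rib. I'm descending around the lock.

```bash

python3 -m inch '[[[-1.5,0,30],0],[[-1.5,0,60],0],[[-1.5,0,80],0],[[-1.5,0,90],0],[[-1.5,0,95],0],[[-1.5,0,95],0]]' 1
python3 d.py 567.5 -20 70 195.6
```

```text
time: 12.47
tcp_pos: [0.5667, -0.0202, 0.083]
ee_rot: [-3.136, -0.0, -2.871]
force: [0.0, -0.4, 0.5]
opening: 0.0853
t 12.4667 tcp [566.7 -20.2  83. ] rot [-179.7   -0.  -164.5] F [ 0.  -0.4  0.5] M [ 0.05 -0.01 -0.04] open 85.3 q [-0.15  0.17 -0.06  1.34 -0.01 -0.42]
shift [-0.8  0.1 13. ] turn -0.001483691664695641
```

```bash

python3 -m inch '[[[0,0,6],0],[[0,0,11],0],[[0,0,13],0],[[0,0,13],0]]' 1
python3 d.py 567.5 -20 70 195.6
python3 -m inch '[[[0,0,0],0],[[0,0,0],0],[[0,0,0],0],[[0,0,0],0],[[0,0,0],0],[[0,0,0],0]]' -1 90
python3 d.py 567.5 -20 70 195.6
python3 - <<'E'
from h import *
r=snap('k')
a=cv2.resize(r['side'][0][160:280,290:420],None,fx=5,fy=5,interpolation=cv2.INTER_CUBIC)[:,:,::-1]
cv2.imwrite('pics/k2.png',a)
E
```

```text
time: 12.8
tcp_pos: [0.5668, -0.0203, 0.0701]
ee_rot: [-3.136, 0.0, -2.871]
force: [0.4, -0.5, -0.1]
opening: 0.0853
t 12.8 tcp [566.8 -20.3  70.1] rot [-179.7    0.  -164.5] F [ 0.4 -0.5 -0.1] M [-0.03  0.06  0.04] open 85.3 q [-0.15  0.18 -0.08  1.31 -0.01 -0.42]
shift [-0.8  0.1  0.1] turn -0.001699738308845511
time: 13.3
tcp_pos: [0.5673, -0.0197, 0.0713]
ee_rot: [-3.137, 0.002, -2.871]
force: [-1.3, 2.6, 6.2]
opening: 0.0624
t 13.3 tcp [567.3 -19.7  71.3] rot [-1.797e+02  1.000e-01 -1.645e+02] F [-1.3  2.6  6.2] M [ 0.61  0.34 -0.05] open 62.4 q [-0.15  0.18 -0.08  1.31 -0.   -0.42]
shift [-0.1 -0.4  1.3] turn -0.0014159641078776986
```

View pics/k2.png

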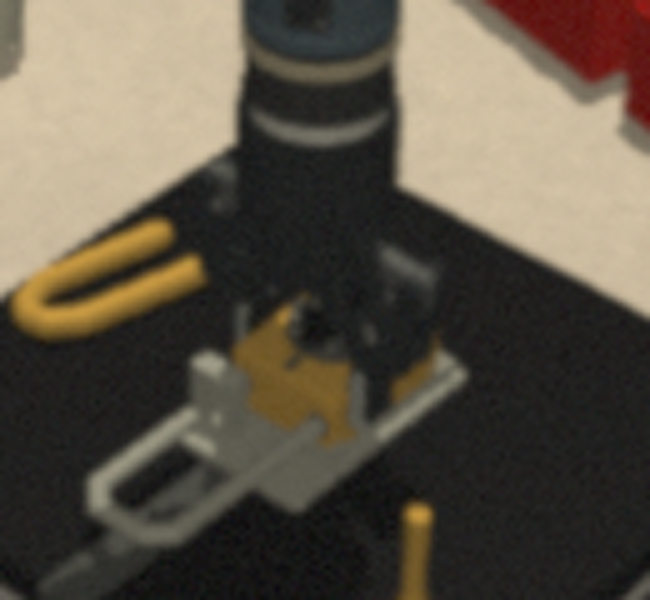

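The lock is gripped across its sides, reading 62 mm. I'll lift a little first to check.

```bash

python3 -m inch '[[[0,0,-3],0],[[0,0,-6],0],[[0,0,-10],0],[[0,0,-15],0],[[0,0,-20],0],[[0,0,-20],0]]' -1 110
python3 d.py
python3 - <<'E'
from h import *
r=snap('l')
a=cv2.resize(r['side'][0][160:280,290:420],None,fx=5,fy=5,interpolation=cv2.INTER_CUBIC)[:,:,::-1]
cv2.imwrite('pics/l2.png',a)
E
```

```text
time: 13.9
tcp_pos: [0.5677, -0.0199, 0.0923]
ee_rot: [-3.136, 0.003, -2.871]
force: [-0.2, 0.2, -5.4]
opening: 0.0622
t 13.9 tcp [567.7 -19.9  92.3] rot [-179.7    0.2 -164.5] F [-0.2  0.2 -5.4] M [ 0.05 -0.02  0.01] open 62.2 q [-0.15  0.17 -0.05  1.35 -0.   -0.42]
```

View pics/l2.png

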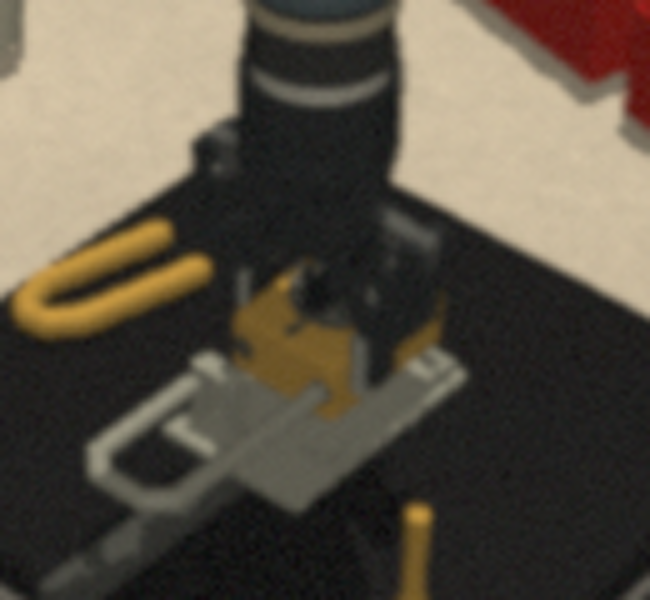

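The lock came free, carrying a load of 5.4 N and hanging level with negligible moment. I'm lifting further, to about 150 mm in all.

```bash

python3 -m inch '[[[0,0,-15],0],[[0,0,-30],0],[[0,0,-45],0],[[0,0,-60],0],[[0,0,-75],0],[[0,0,-90],0],[[0,0,-105],0],[[0,0,-118],0],[[0,0,-125],0],[[0,0,-128],0]]'
python3 -m inch '[[[0,0,0],0],[[0,0,0],0],[[0,0,0],0],[[0,0,0],0],[[0,0,0],0],[[0,0,0],0]]'
python3 d.py
python3 - <<'E'
from h import *
r=snap('m')
a=cv2.resize(r['side'][0][120:280,280:440],None,fx=3.7,fy=3.7,interpolation=cv2.INTER_CUBIC)[:,:,::-1]
cv2.imwrite('pics/m2.png',a)
# lock face height/tilt from side depth on brass pixels near lock
im,dp=r['side']; Q=points('side',dp); hsv=cv2.cvtColor(im,cv2.COLOR_RGB2HSV)
m=cv2.inRange(hsv,(12,120,90),(32,255,255))>0
m&=(np.hypot(Q[...,0]-.585,Q[...,1]+.015)<.07)&(Q[...,2]>.15)
P=Q[m]; print(len(P),P.min(0).round(3),P.max(0).round(3))
g=cv2.inRange(hsv,(0,0,90),(40,90,255))>0
l=((Q[...,:2]-[.585,-.015])@np.array([[.963,-.269],[.269,.963]]))
k=g&(l[...,0]<-.06)&(l[...,0]>-.17)&(abs(l[...,1])<.04)&(Q[...,2]>.15); print('shackle',k.sum(),l[k].min(0),np.median(Q[k][:,2]) )
lx=l[k][:,0]; z=Q[k][:,2]; print('z near/far',np.median(z[lx>-.1]),np.median(z[lx<-.13]))
E
```

```text
time: 14.83
tcp_pos: [0.5676, -0.0193, 0.2211]
ee_rot: [-3.135, 0.004, -2.871]
force: [-0.1, 0.4, -6.7]
opening: 0.0623
time: 15.33
tcp_pos: [0.5673, -0.0193, 0.2203]
ee_rot: [-3.136, 0.003, -2.871]
force: [-0.6, 0.4, -6.1]
opening: 0.0622
t 15.3333 tcp [567.3 -19.3 220.3] rot [-179.7    0.2 -164.5] F [-0.6  0.4 -6.1] M [0.04 0.04 0.  ] open 62.2 q [-0.15  0.15  0.19  1.6  -0.   -0.42]
408 [ 0.536 -0.06   0.217] [0.628 0.013 0.254]
shackle 266 [-0.16011926 -0.03100675] 0.23473840328423412
z near/far 0.2350930934327652 0.23430201205664059
```

View pics/m2.png

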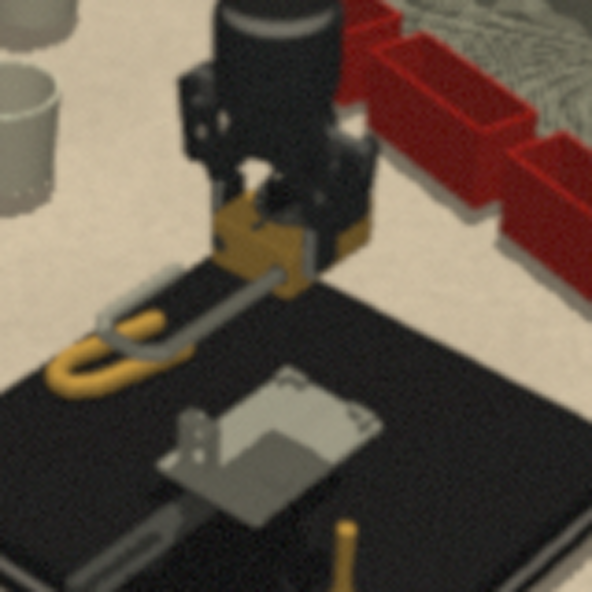

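View pics/m_side.png

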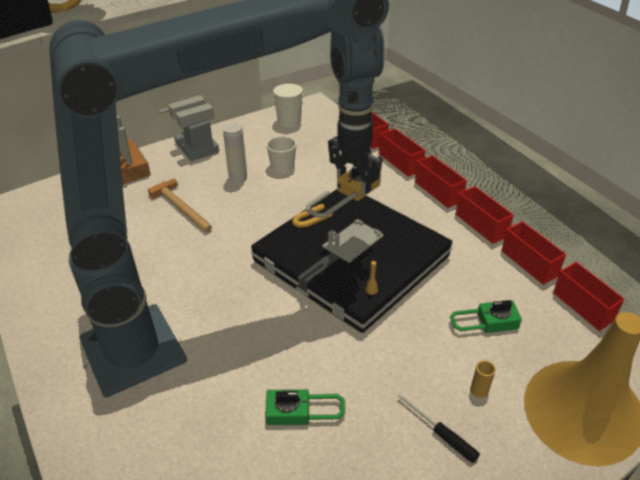

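The lock is held level with its centre at about z = 0.234 m. The shackle is level too, its outer edge about 158 mm from the lock centre, which means fully out. Everything else is in place, so I'm handing in.

```bash
python3 - <<'E'
from h import *
s=robot.sense(); print(s['time'],s['tcp_pos'],abs(s['qd']).max(),s['opening'])
robot.sign_off()
E
```

```text
15.4333 [ 0.56741489 -0.01930958  0.22070118] 0.006455325591798481 0.06246136469338319
the job is handed in; nothing more can be done
```

The padlock is open and off its seat, held in the gripper, and the job is handed in at 15.4 s of the 67 s allowed. Sign-off gives no verdict, so the results below come from my own checks.

- **Dial:** I turned it back three clicks (90°) anticlockwise until the pointer met the index rib. My first grip was about 4 mm off the dial's axis, so I recentred before turning.
- **Shackle:** I pulled it out 46.5 mm by tool travel, until the force rose at the stop. In the last side view its outer edge is about 158 mm from the lock centre, which fits fully out.
- **Hold:** The lock is gripped across its sides at 110 N. It is level: the shackle's height differs by under 1 mm along its length. Its centre is at about 0.234 m by the depth image, roughly 150 mm above where it lay. The joints were almost still, and the wrist carried a steady load of about 6 N.
- **Other things:** Nothing else looked moved in the last pictures. I did not measure each one's position.
- **Disagreements:** My lock pose differed by about 2 mm between the top and side views, in line with the stated calibration. The finger opening reads 1 to 2 mm below the nominal widths, which I put down to squeeze at the pads. No check failed.

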